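# Find the heavy side of a sieve-shaker drum on its leaning stand and hold it down

### The arm

A 6-joint arm with a two-finger parallel gripper is mounted at the origin on a cart in front of the work surface, level with it; the furniture and walls round the work are solid. World frame = base frame: x ahead of the robot, y to its left, z up, the work surface at z = 0. Lengths are in m, angles in rad, forces in N, time in s.
With the tool pointing down it reaches from about 0.35 to 0.875 m from the base axis. Payload 4.2 kg.
Tool frame: the origin (TCP) lies between the finger pads, 19 mm behind the fingertips; this is the grasp point; z points along the fingers, y is the line along which they close (so a half turn about z gives the same grasp; the last joint's range is limited). The gripper opens to 85 mm and grips with 20 to 120 N. Pads are 22 mm wide; open, the fingers measure 114 mm over their backs; the gripper's body (76 mm by 85 mm) begins 54 mm behind the grasp point. The pads swing forward as they close: fully open they stand 13 mm farther back than shut.
Start: joints at [-0.959, 0.385, 0.008, 0, -1.194, -0.259], TCP at [0.216, -0.586, 0.25] pointing down, gripper open.
Joint ranges: [-3.14, 3.14], [-1.21, 2.06], [-1.07, 1.41], [-3.16, 2.05], [-2.99, -0.16], [-3.1, 3.1]. Speed limits (rad/s): [2.79, 2.79, 3.14, 3.14, 3.14, 3.14].

### API

Orientations are given as a unit quaternion [w, x, y, z].
In Python, from station import robot gives the robot as it stands.
- The arm moves only by the tool servo_tool, never from a script. Its argument "rows" is a list of rows, each an object of numbers: "dx", "dy", "dz": the shift along the tool's x, y, z in units of 0.8 m (1.0 is 0.8 m); "wx", "wy", "wz": the turn, a rotation vector about the tool's x, y, z in units of 45 degrees (1.0 is 45 degrees). In form: [{"dx": .., "dy": .., "dz": .., "wx": .., "wy": .., "wz": ..}, ...]. A call has 1 to 5 rows; each row is the pose to reach, as a shift and turn from the pose commanded when the call began, along the tool's axes at that moment; what a row does not reach only later rows make up. A row lasts 1/12 s, in which the tool goes at most 41.7 mm and 7.16 degrees, less where a joint would pass 70% of its speed; a pose out of reach is approached as far as the arm can. A call with a number of a shift or a turn outside -1 to 1 is refused whole. A call with a gripper value outside its range is refused whole. "claw" is the closure, from 0 (fully open) to 1 (shut), set as the call begins (left out, the last holds). The fingers move at their own pace and stop on an object; "newtons" is the grip in N (left out, the last holds). Time passes only in rows, so rows that repeat a pose let the fingers close. It gives the time, the measured TCP pose, the force, the opening and the grip force at its end, in the units of the state.
- robot.state(): the state, without advancing time (a new reading comes with each control period).
- robot.snapshot(name): name is "scene" or "top" or "wrist"; returns the picture (400x640x3 uint8, red, green, blue); there is no depth.
- robot.camera_info(name): a dict with "intrinsics" (3x3 intrinsics, pixels), "T" (4x4, takes a point from camera to world coordinates). Camera axes: x right, y up, looking along -z (the intrinsics and any distortion apply to the point x, -y, -z); pixel columns grow to the right and rows downward; lengths in m; the calibration is good to about 2 mm. A picture is of the moment at which its call begins: read the wrist's pose just before it. camera_info takes no time and is no camera call; for the wrist camera it gives the pose at the moment of the call.
- robot.job_done(): hands the job in; it is judged then, once.
The state is a dict: "clock": time; "qpos": joint angles; "joint_vel": joint speeds; "tau": joint torques, N m; "position": TCP position; "eef_rot": TCP orientation; "force": force on the tool from outside, world axes, zero at the start; "wrist_torque": the same for the moment, N m; "width": finger opening in m; "gripper_force": force on a finger pad.
Only numpy, scipy, OpenCV 4.12 (cv2) and the standard library are available. Lean on these libraries where they do the work, as an engineer would, in place of code of your own. Each camera call takes 0.05 s, during which the arm holds its last target. There are 200 camera calls.

### The job

The closed metal drum on the leaning stand has a weight hidden on one side. Grip its black knob and spin it, following the way the drum pulls, until the heavy side hangs at the bottom: the pull is then gone and the drum's black line lies right under the knob's red pointer. Finish while still holding the knob there, with everything at rest; turn it by the knob alone without touching the drum, and leave the things around it where they are.

Things in the scene. Friction and masses are not known exactly. Their poses are not given: they have to be found in the camera images.
- stand: Grey base plate 180 x 140 x 12 mm, fixed to the desk, with blue cheeks and bearing housing. Origin: on the desk, 7 mm in front of the plate's centre (plate x -83 to +97 mm, y +-70 mm); its x points to the back, z up. The spindle leans 0.4 rad (23 deg) from vertical towards the stand's -x (roughly towards the robot).
- knob_grip (a point): Where to grip the knob: on the spindle axis, 34 mm out from the drum's face. z: outward along the leaning axis (approach along -z); x: along the knob's black bar, towards the pointer; y: across the bar. Turns with the knob. The bar is 46 mm long (x), 18 mm thick (y: close the fingers across this), from 18 mm below to 14 mm above this point. Pointer 24 mm, drum 34 mm below it.
- knob (a joint): Angle of the knob about the spindle, rad, growing anticlockwise as seen looking at the knob from outside (right-hand about the grip point's z); 0 is where the pointer points straight uphill (stand's +x). Turns over many turns; stiff bearing (friction 0.12 N m), so it stays where it is let go.
- drum (a joint): Angle of the drum against the knob, rad, same sense; 0 with the black line under the pointer. A soft bush (0.042 N m/rad) lets the hidden weight twist the drum downhill: positive = it pulls anticlockwise. Turn the knob the way it pulls and this goes to 0 with the weight at the bottom (at the top it never rests, but flops over). Settles in about 0.5 s. Where the weight lies against the line varies.
- drum_line (a point): Outer end of the black line, 6 mm wide, on the drum's face (it runs on down the rim); 54 mm from the axis. The drum is bright metal, 112 mm across and 26 mm thick.
- pointer_tip (a point): Outer end of the knob's thin red pointer, which lies under the bar's +x end, 25 mm below the grip point and 8 mm above the drum's face; this tip is 54 mm from the axis.
- can: Small grey can with black lid, 36 mm across, 55 mm tall, loose bystander. Origin: centre of its underside.
- rock: Red-brown rock sample, 36 x 53 x 26 mm, loose bystander. Origin: centre of its underside.
- magnifier: Folding pocket magnifier, 24 x 38 x 14 mm, loose bystander. Origin: centre of its underside.

How it is judged:
On the way:
1. the knob is gripped and the drum's pull to one side is felt (drum more than 0.25 rad off the pointer) (contact force between the fingers and knob above 2 N and (value of joint drum above 0.25 rad or value of joint drum below -0.25 rad)), for 0.2 s.
At the end, for the whole second after the job is handed in: The fingers still hold the knob (over 2 N, TCP within 40 mm of its grip point), nothing touches the drum, the drum's line is within 0.15 rad (8 mm at the rim) of the pointer, which is so only with the heavy side at the bottom, and knob and drum are at rest (under 0.1 rad/s) (contact force between the fingers and knob above 2 N and contact force between anything else and drum below 0.3 N and distance between the grasp point and knob_grip below 0.04 m and value of joint drum between -0.15 and 0.15 rad and velocity of joint drum between -0.1 and 0.1 rad/s and velocity of joint knob between -0.1 and 0.1 rad/s); the arm keeps its last pose, push and grip.
It fails at once if the drum itself is pushed or held (over 1 N) (contact force between anything else and drum above 1 N).
It fails at once if the can is moved more than 20 mm (distance of can from where it was at the start of the episode above 0.02 m).
It fails at once if the rock is moved more than 20 mm (distance of rock from where it was at the start of the episode above 0.02 m).
It fails at once if the magnifier is moved more than 20 mm (distance of magnifier from where it was at the start of the episode above 0.02 m).
It also fails if it takes over 48 s, if anything falls off the work surface, if the arm or the gripper's body presses on something with over 40 N, if the wrist force passes 120 N, or if a joint passes its speed limit or range.

## Working session

There is one attempt and no reset: what is moved stays moved. The work goes in short steps, Python scripts to look and compute and a tool call to move; the robot and the scene stay as the last step left them, time stands still between calls to the robot, and variables do not carry over. Pictures are saved under pics/ and viewed, at most 10 in all, crops included, and the job is handed in when it is done.

Besides the shell and the picture viewer there is one more tool, called after "Emit:" as name(argument=value, ...) on one line, values as JSON. servo_tool: Moves the arm, as the interface text tells. Shifts and turns lie within -1 to 1; 1 stands for 0.8 m of shift or 45 degrees of turn. Its arguments: {"type":"object","properties":{"rows":{"type":"array","items":{"type":"object","properties":{"dx":{"type":"number"},"dy":{"type":"number"},"dz":{"type":"number"},"wx":{"type":"number"},"wy":{"type":"number"},"wz":{"type":"number"}}}},"claw":{"type":"number"},"newtons":{"type":"number"}},"required":["rows"]}

```bash
mkdir -p pics; ls; python3 - <<'E'
from station import robot
import cv2,numpy as np
for n in ["scene","top"]:
    im=robot.snapshot(n); cv2.imwrite(f"pics/{n}0.png",im[:,:,::-1])
    c=robot.camera_info(n); print(n,np.round(c["intrinsics"],1).tolist(),np.round(c["T"],3).tolist())
print(robot.state())
E
```

```text
pics
scene [[508.7, 0.0, 326.4], [0.0, 508.7, 199.4], [0.0, 0.0, 1.0]] [[-0.714, 0.494, -0.497, -0.146], [-0.7, -0.484, 0.525, 0.667], [0.018, 0.722, 0.691, 1.044], [0.0, 0.0, 0.0, 1.0]]
top [[432.1, 0.0, 318.6], [0.0, 432.1, 200.0], [0.0, 0.0, 1.0]] [[-0.032, 0.977, -0.211, 0.366], [-0.999, -0.031, 0.006, -0.057], [-0.001, 0.211, 0.977, 1.043], [0.0, 0.0, 0.0, 1.0]]
{'clock': 0.1, 'qpos': array([-9.59411373e-01,  3.85476993e-01,  6.76614034e-03, -4.44135309e-04,
       -1.19404304e+00, -2.58624853e-01]), 'joint_vel': array([-0.00011895, -0.0035776 ,  0.00266983,  0.00151767, -0.00084381,
       -0.001344  ]), 'tau': array([-2.15179812e-04, -3.93320167e+01,  1.88930494e+01,  4.19799238e+00,
       -2.59039683e-03,  9.95903946e-06]), 'position': array([ 0.21579114, -0.58603648,  0.24903264]), 'eef_rot': array([-2.25284740e-04, -1.75386225e-01,  9.84499198e-01,  9.74612480e-04]), 'force': array([-0.10930103,  0.78553529, -0.54215341]), 'wrist_torque': array([-0.04763746, -0.00954326, -0.01700522]), 'gripper_force': 0.0, 'width': 0.08544298150195324}
```

View pics/scene0.png

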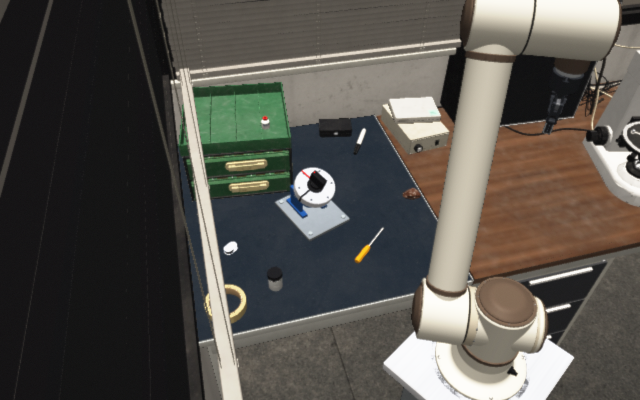

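View pics/top0.png

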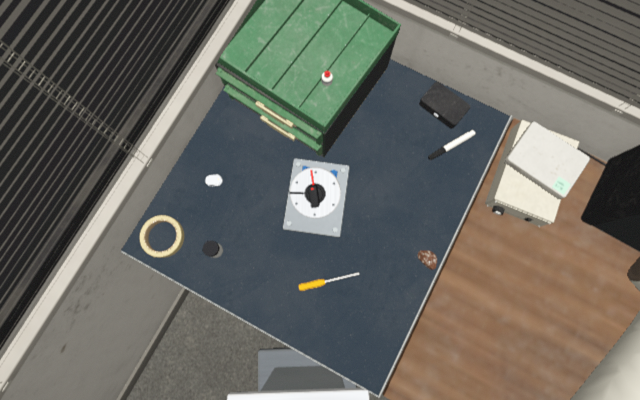

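The top view shows the plate at corners of about (294,159), (350,165), (340,237) and (284,229). The drum is near (315,193), with the pointer up at (312,172) and the line to the left at (290,192), so the drum is about +1.4 rad off. Next I'll zoom in and triangulate.

```bash
cat > h.py <<'E'
from station import robot
import numpy as np, cv2
def ray(n,uv,ci=None):
    c=ci or robot.camera_info(n); K=np.array(c["intrinsics"]);T=np.array(c["T"])
    d=np.linalg.inv(K)@np.array([uv[0],uv[1],1.]); d=np.array([d[0],-d[1],-d[2]])
    d=T[:3,:3]@d; return T[:3,3],d/np.linalg.norm(d)
def plane(n,uv,p,nrm=(0,0,1),ci=None):
    o,d=ray(n,uv,ci); nrm=np.array(nrm,float); return o+d*(np.dot(np.array(p)-o,nrm)/(d@nrm))
def tri(r1,r2):
    A=np.zeros((3,3));b=np.zeros(3)
    for o,d in(r1,r2):
        P=np.eye(3)-np.outer(d,d);A+=P;b+=P@o
    x=np.linalg.solve(A,b); return x,[np.linalg.norm((np.eye(3)-np.outer(d,d))@(x-o)) for o,d in (r1,r2)]
def proj(n,X,ci=None):
    c=ci or robot.camera_info(n);T=np.array(c["T"]);p=T[:3,:3].T@(np.array(X)-T[:3,3])
    q=np.array(c["intrinsics"])@np.array([p[0],-p[1],-p[2]]);return q[:2]/q[2]
E
python3 - <<'E'
from h import *
a=cv2.imread("pics/scene0.png")[155:245,265:365];b=cv2.imread("pics/top0.png")[150:245,270:370]
a=cv2.resize(a,(400,360),interpolation=2);b=cv2.resize(b,(400,380),interpolation=2)
cv2.imwrite("pics/z.png",np.hstack([np.vstack([a,a[:20]*0]),b]))
for uv in [(294,159),(350,165),(340,237),(284,229)]: print(plane("top",uv,(0,0,.012)).round(4))
for n,uv in(("can",(213,250)),("rock",(428,260)),("mag",(214,181))): print(n,plane("top",uv,(0,0,.02)).round(3))
E
```

```text
[ 0.6951 -0.0046  0.012 ]
[ 0.6751 -0.1433  0.012 ]
[ 0.4964 -0.1109  0.012 ]
[0.52  0.023 0.012]
can [0.474 0.191 0.02 ]
rock [ 0.434 -0.315  0.02 ]
mag [0.643 0.192 0.02 ]
```

View pics/z.png

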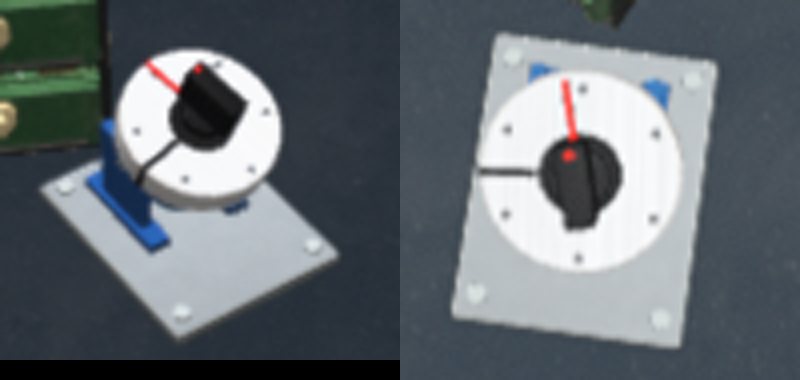

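```bash
python3 - <<'E'
from h import *
S=[(185,179),(251,169),(266,111),(218,64),(137,131),(150,65)]
T=[(505,214),(578,258),(653,219),(656,134),(507,129),(567,80)]
P=[]
for s,t in zip(S,T):
    x,e=tri(ray("scene",(265+(s[0]+.5)/4-.5,155+(s[1]+.5)/4-.5)),ray("top",(270+(t[0]-400+.5)/4-.5,150+(t[1]+.5)/4-.5)))
    P.append(x);print(x.round(4),np.round(e,4))
P=np.array(P)
c=((P[0]+P[3])/2+(P[2]+P[4])/2)/2
yaw=-.165; xs=np.array([np.cos(yaw),np.sin(yaw),0]);n=np.array([-np.sin(.4)*xs[0],-np.sin(.4)*xs[1],np.cos(.4)])
print("c",c,(P[0]+P[3])/2,(P[2]+P[4])/2)
print("fitn",np.linalg.svd(P[:5]-P[:5].mean(0))[2][2],n)
u=np.cross(np.cross(n,xs),n);u=np.array([np.cos(.4)*xs[0],np.cos(.4)*xs[1],np.sin(.4)]);v=np.cross(n,u)
d=P-c;print(np.c_[d@u,d@v,d@n].round(4))
o=np.array([.5967,-.059,0])-.007*xs;print("in stand",(c-o)@xs,(c-o)@[-xs[1],xs[0],0],c[2])
def pl(uv,h): return plane("top",(270+(uv[0]-400+.5)/4-.5,150+(uv[1]+.5)/4-.5),c+h*n,n)
cc=pl((581,170.5),0);print("ell c",cc)
for nm,uv,h in(("tip",(567,80),.008),("line",(480,171),0),("barfar",(580,222),.048),("barnear",(570,150),.048)):
    q=pl(uv,h)-c; print(nm,np.hypot(q@u,q@v),np.arctan2(q@v,q@u))
E
```

```text
[ 0.5597 -0.0135  0.1069] [0.0036 0.0036]
[ 0.5347 -0.0525  0.1065] [0.0024 0.0024]
[ 0.5553 -0.0922  0.1196] [0.0008 0.0008]
[ 0.6014 -0.0943  0.1317] [0.0025 0.0025]
[ 0.6062 -0.0155  0.1182] [0.0024 0.0024]
[ 0.6267 -0.049   0.1436] [0.0013 0.0013]
c [ 0.58065362 -0.05388481  0.11908195] [ 0.5805407  -0.05390654  0.11926747] [ 0.58076653 -0.05386308  0.11889643]
fitn [ 0.24304293 -0.17277644 -0.95450429] [-0.3841294   0.06396287  0.92106099]
[[-0.0299  0.0364 -0.0006]
 [-0.0468 -0.0062  0.0062]
 [-0.017  -0.042   0.0078]
 [ 0.0299 -0.0364  0.001 ]
 [ 0.0171  0.0421 -0.0082]
 [ 0.0507  0.0124  0.0052]]
in stand -0.009668628462821993 0.002410062399261248 0.1190819482179414
ell c [ 0.58295467 -0.05428198  0.12006919]
tip 0.053614327844043144 0.24674296340317997
line 0.05535728139148402 1.6615140897375842
barfar 0.016957853763569262 -2.8584776304317474
barnear 0.021441713134980517 0.23529692662856322
```

The geometry agrees: the face centre is near (0.5815, -0.0545, 0.119), the knob angle is about 0.24 and the drum about +1.41. I'll turn the knob anticlockwise, with tool x along -bar x to leave the last joint its range.

```bash
cat >> h.py <<'E'
from scipy.spatial.transform import Rotation as Ro
C=np.array([.5815,-.0545,.119]); yaw=-.165
U=np.array([np.cos(.4)*np.cos(yaw),np.cos(.4)*np.sin(yaw),np.sin(.4)])
N=np.array([-np.sin(.4)*np.cos(yaw),-np.sin(.4)*np.sin(yaw),np.cos(.4)]);V=np.cross(N,U)
def target(k,h):  # knob angle, TCP height over drum face
    b=np.cos(k)*U+np.sin(k)*V
    return C+h*N, np.c_[-b,np.cross(N,b),-N]
def go(k,h,off=(0,0,0)):
    s=robot.state(); q=s["eef_rot"]; R=Ro.from_quat([q[1],q[2],q[3],q[0]])
    p,Rt=target(k,h); p=p+np.array(off)
    d=R.inv().apply(p-s["position"])/.8
    w=(R.inv()*Ro.from_matrix(Rt)).as_rotvec()/(np.pi/4)
    print("d",d.round(4),"w",w.round(4),"q",s["qpos"].round(2),"t",s["clock"])
E
python3 -c "
from h import *
go(.24,.134)"
```

```text
d [-0.6018  0.4979  0.0092] w [ 0.1914 -0.4752  0.3483] q [-0.96  0.39  0.01 -0.   -1.19 -0.26] t 0.1
```

Emit:
servo_tool(rows=[{"dx": -0.035, "dy": 0.029, "wx": 0.02, "wy": -0.04, "wz": 0.03}, {"dx": -0.07, "dy": 0.058, "wx": 0.04, "wy": -0.08, "wz": 0.06}, {"dx": -0.105, "dy": 0.087, "wx": 0.06, "wy": -0.12, "wz": 0.09}, {"dx": -0.14, "dy": 0.116, "wx": 0.07, "wy": -0.16, "wz": 0.12}, {"dx": -0.175, "dy": 0.145, "wx": 0.08, "wy": -0.2, "wz": 0.15}])

```text
schema error: expected keys dx, dy, dz, wx, wy, wz
```

```bash
python3 -c "
from h import *
go(.24,.134)"
```

```text
d [-0.6018  0.4979  0.0092] w [ 0.1914 -0.4752  0.3483] q [-0.96  0.39  0.01 -0.   -1.19 -0.26] t 0.1
```

All six keys are required in each row. The simplest way is to give the final target and let the rate limit handle the rest.

Emit:
servo_tool(rows=[{"dx": -0.602, "dy": 0.498, "dz": 0.009, "wx": 0.19, "wy": -0.475, "wz": 0.35}, {"dx": -0.602, "dy": 0.498, "dz": 0.009, "wx": 0.19, "wy": -0.475, "wz": 0.35}, {"dx": -0.602, "dy": 0.498, "dz": 0.009, "wx": 0.19, "wy": -0.475, "wz": 0.35}, {"dx": -0.602, "dy": 0.498, "dz": 0.009, "wx": 0.19, "wy": -0.475, "wz": 0.35}, {"dx": -0.602, "dy": 0.498, "dz": 0.009, "wx": 0.19, "wy": -0.475, "wz": 0.35}], claw=0, newtons=60)

```text
clock: 0.52
position: [0.3191, -0.4042, 0.247]
eef_rot: [0.196, -0.033, 0.979, -0.04]
force: [0.8, 0.3, -0.5]
width: 0.0856
gripper_force: 0.0
```

```bash
python3 -c "
from h import *
go(.24,.134)"
```

```text
d [-0.2762  0.4332  0.0784] w [-0.0013  0.0044 -0.0104] q [-0.72  0.09 -0.35 -0.29 -0.81 -0.62] t 0.5167
```

Emit:
servo_tool(rows=[{"dx": -0.276, "dy": 0.433, "dz": 0.078, "wx": 0, "wy": 0.004, "wz": -0.01}, {"dx": -0.276, "dy": 0.433, "dz": 0.078, "wx": 0, "wy": 0.004, "wz": -0.01}, {"dx": -0.276, "dy": 0.433, "dz": 0.078, "wx": 0, "wy": 0.004, "wz": -0.01}, {"dx": -0.276, "dy": 0.433, "dz": 0.078, "wx": 0, "wy": 0.004, "wz": -0.01}, {"dx": -0.276, "dy": 0.433, "dz": 0.078, "wx": 0, "wy": 0.004, "wz": -0.01}])

```text
clock: 0.93
position: [0.4255, -0.2241, 0.2447]
eef_rot: [0.194, -0.04, 0.979, -0.041]
force: [0.0, -1.2, 0.8]
width: 0.0854
gripper_force: 0.0
```

```bash
python3 -c "
from h import *
go(.24,.134)"
```

```text
d [-0.1404  0.2134  0.0382] w [-0.0009 -0.0024  0.0089] q [-0.14 -0.02 -0.59  0.02 -0.61 -1.36] t 0.9333
```

Emit:
servo_tool(rows=[{"dx": -0.14, "dy": 0.213, "dz": 0.038, "wx": 0, "wy": -0.002, "wz": 0.009}, {"dx": -0.14, "dy": 0.213, "dz": 0.038, "wx": 0, "wy": -0.002, "wz": 0.009}, {"dx": -0.14, "dy": 0.213, "dz": 0.038, "wx": 0, "wy": -0.002, "wz": 0.009}, {"dx": -0.14, "dy": 0.213, "dz": 0.038, "wx": 0, "wy": -0.002, "wz": 0.009}, {"dx": -0.14, "dy": 0.213, "dz": 0.038, "wx": 0, "wy": -0.002, "wz": 0.009}])

```text
clock: 1.35
position: [0.5295, -0.0459, 0.2419]
eef_rot: [0.194, -0.037, 0.979, -0.04]
force: [0.4, -0.5, -0.0]
width: 0.0853
gripper_force: 0.0
```

Emit:
servo_tool(rows=[{"dx": 0, "dy": 0, "dz": 0, "wx": 0, "wy": 0, "wz": 0}, {"dx": 0, "dy": 0, "dz": 0, "wx": 0, "wy": 0, "wz": 0}])

```text
clock: 1.52
position: [0.5297, -0.0465, 0.2413]
eef_rot: [0.193, -0.038, 0.98, -0.04]
force: [-0.2, 0.1, -0.4]
width: 0.0857
gripper_force: 0.0
```

```bash
python3 -c "
from h import *
go(.24,.134)
ci=robot.camera_info('wrist');im=robot.snapshot('wrist')[:,:,::-1].copy();cv2.imwrite('pics/w1.png',im)
np.savez('w1.npz',K=ci['intrinsics'],T=ci['T'])
for nm,X in(('c',C),('G',C+.034*N),('tip',C+.008*N+.054*(np.cos(.24)*U+np.sin(.24)*V))): print(nm,proj('wrist',X).round(1))
go(.24,.134)"
```

```text
d [-0.001   0.0005 -0.0012] w [ 0.0001 -0.0036  0.0045] q [ 0.3   0.06 -0.62  0.34 -0.55 -2.05] t 1.5167
c [320.5 196.2]
G [320.8 207.9]
tip [320.4 259.7]
d [-0.002   0.0019 -0.001 ] w [-0.0006 -0.004   0.0019] q [ 0.29  0.06 -0.62  0.33 -0.55 -2.05] t 1.5667
```

View pics/w1.png

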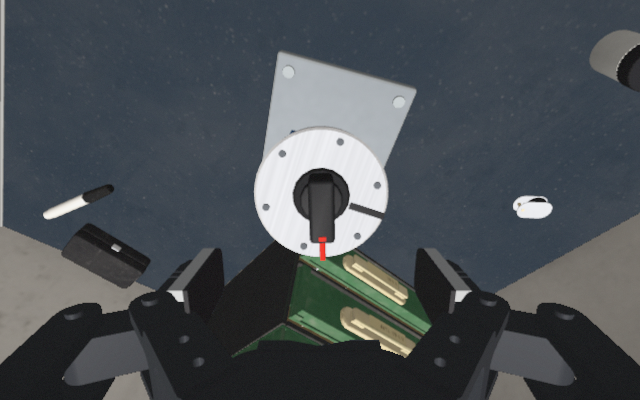

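The wrist view confirms the model. The dots centre at (321,195) against a predicted (320.5,196), the pointer tip is at (323,259), and the bar lies between the fingers. I'll descend and close.

Emit:
servo_tool(rows=[{"dx": -0.002, "dy": 0.001, "dz": 0.04, "wx": 0, "wy": -0.004, "wz": -0.01}, {"dx": -0.002, "dy": 0.001, "dz": 0.08, "wx": 0, "wy": -0.004, "wz": -0.01}, {"dx": -0.002, "dy": 0.001, "dz": 0.119, "wx": 0, "wy": -0.004, "wz": -0.01}, {"dx": -0.002, "dy": 0.001, "dz": 0.119, "wx": 0, "wy": -0.004, "wz": -0.01}, {"dx": -0.002, "dy": 0.001, "dz": 0.119, "wx": 0, "wy": -0.004, "wz": -0.01}])

```text
clock: 1.98
position: [0.5655, -0.0557, 0.153]
eef_rot: [0.193, -0.039, 0.98, -0.042]
force: [0.6, 0.2, 0.6]
width: 0.0854
gripper_force: 0.0
```

```bash
python3 -c "
from h import *
go(.25,.038)"
```

```text
d [-0.0025  0.0043 -0.0008] w [-0.0037 -0.0044 -0.0052] q [ 0.21  0.23 -0.74  0.59 -0.27 -2.25] t 1.9833
```

Emit:
servo_tool(rows=[{"dx": -0.002, "dy": 0.004, "dz": -0.001, "wx": 0, "wy": 0, "wz": -0.005}, {"dx": -0.002, "dy": 0.004, "dz": -0.001, "wx": 0, "wy": 0, "wz": -0.005}, {"dx": -0.002, "dy": 0.004, "dz": -0.001, "wx": 0, "wy": 0, "wz": -0.005}])

```text
clock: 2.23
position: [0.569, -0.0498, 0.1584]
eef_rot: [0.197, -0.042, 0.979, -0.041]
force: [-0.2, -0.9, -0.7]
width: 0.085
gripper_force: 0.0
```

```bash
python3 -c "
from h import *
go(.25,.038)"
```

```text
d [ 0.0048 -0.0021  0.0042] w [-0.0005  0.0081  0.0017] q [ 0.22  0.23 -0.73  0.59 -0.27 -2.25] t 2.2333
```

Emit:
servo_tool(rows=[{"dx": 0, "dy": 0, "dz": 0, "wx": 0, "wy": 0, "wz": 0}, {"dx": 0, "dy": 0, "dz": 0, "wx": 0, "wy": 0, "wz": 0}])

```text
clock: 2.4
position: [0.5685, -0.0499, 0.1573]
eef_rot: [0.196, -0.043, 0.979, -0.041]
force: [-1.0, 0.2, -0.2]
width: 0.0853
gripper_force: 0.0
```

```bash
python3 -c "
from h import *
go(.25,.038)
im=robot.snapshot('wrist')
for i in range(4): robot.snapshot('wrist'); go(.25,.038)
cv2.imwrite('pics/w2.png',im[:,:,::-1])
for nm,X in(('c',C),('G',C+.034*N),('tip',C+.008*N+.054*(np.cos(.25)*U+np.sin(.25)*V))): print(nm,proj('wrist',X).round(1))"
```

```text
d [ 0.0036 -0.0022  0.0032] w [-0.0007  0.0053  0.0023] q [ 0.22  0.23 -0.74  0.59 -0.27 -2.25] t 2.4
d [ 0.0031 -0.0022  0.0026] w [-0.0009  0.0039  0.0025] q [ 0.22  0.23 -0.74  0.59 -0.27 -2.25] t 2.5
d [ 0.0029 -0.0022  0.0023] w [-0.0009  0.0033  0.0025] q [ 0.22  0.23 -0.74  0.59 -0.27 -2.25] t 2.55
d [ 0.0028 -0.0021  0.0021] w [-0.001   0.0029  0.0025] q [ 0.22  0.23 -0.74  0.59 -0.27 -2.25] t 2.6
d [ 0.0027 -0.0021  0.002 ] w [-0.0011  0.0027  0.0025] q [ 0.22  0.23 -0.74  0.59 -0.27 -2.25] t 2.65
c [315.6 232.3]
G [314.8 260.2]
tip [315.5 326.2]
```

View pics/w2.png

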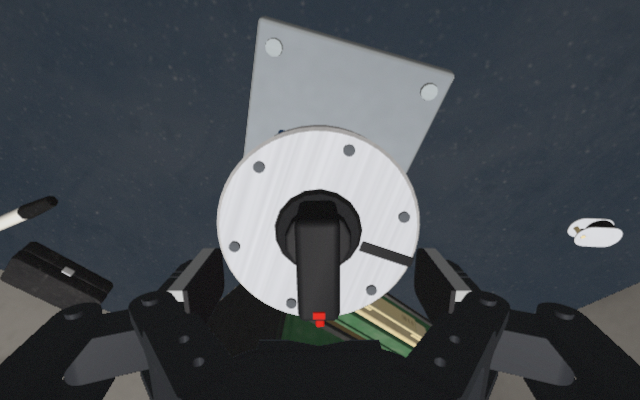

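The bar (297–340 px) is centred between the fingers. The axis is about 1 mm off my model, so I'll correct it and close.

```bash
python3 -c "
from h import *
p,R=target(.25,0); print((C+.0012*R[:,0]+.0012*R[:,1]).round(4).tolist())"

```

```text
[0.5803, -0.0534, 0.1184]
```

Emit:
servo_tool(rows=[{"dx": 0.004, "dy": -0.001, "dz": 0.001, "wx": 0, "wy": 0.002, "wz": 0}, {"dx": 0.004, "dy": -0.001, "dz": 0.001, "wx": 0, "wy": 0.002, "wz": 0}, {"dx": 0.004, "dy": -0.001, "dz": 0.001, "wx": 0, "wy": 0.002, "wz": 0}, {"dx": 0.004, "dy": -0.001, "dz": 0.001, "wx": 0, "wy": 0.002, "wz": 0}, {"dx": 0.004, "dy": -0.001, "dz": 0.001, "wx": 0, "wy": 0.002, "wz": 0}], claw=1, newtons=50)

```text
clock: 3.07
position: [0.5656, -0.0513, 0.1541]
eef_rot: [0.195, -0.042, 0.979, -0.042]
force: [0.3, 0.4, 0.2]
width: 0.0257
gripper_force: 0.0
```

Emit:
servo_tool(rows=[{"dx": 0, "dy": 0, "dz": 0, "wx": 0, "wy": 0, "wz": 0}, {"dx": 0, "dy": 0, "dz": 0, "wx": 0, "wy": 0, "wz": 0}, {"dx": 0, "dy": 0, "dz": 0, "wx": 0, "wy": 0, "wz": 0}, {"dx": 0, "dy": 0, "dz": 0, "wx": 0, "wy": 0, "wz": 0}, {"dx": 0, "dy": 0, "dz": 0, "wx": 0, "wy": 0, "wz": 0}])

```text
clock: 3.48
position: [0.5656, -0.0509, 0.1543]
eef_rot: [0.195, -0.043, 0.979, -0.041]
force: [-4.6, 3.8, 3.0]
width: 0.0172
gripper_force: 50.6
```

```bash
sed -i 's/^C=.*;/C=np.array([.5803,-.0534,.1184]);/' h.py; cat >> h.py <<'E'
def knob():
    q=robot.state()["eef_rot"]; b=-Ro.from_quat([q[1],q[2],q[3],q[0]]).as_matrix()[:,0]
    return np.arctan2(b@V,b@U)
def ring(names=("wrist","top","scene"),save=None):
    k=knob(); A=np.arange(-180,180,3)
    for n in names:
        ci=robot.camera_info(n); im=robot.snapshot(n).astype(int)
        if save and n=="wrist": cv2.imwrite(save,im[:,:,::-1])
        out=""
        for a in np.radians(A):
            g=[]
            for r in (.033,.036,.039,.042):
                x=proj(n,C+r*(np.cos(k+a)*U+np.sin(k+a)*V),ci)
                xi=np.round(x).astype(int)
                if 0<=xi[0]<640 and 0<=xi[1]<400:
                    p=im[xi[1],xi[0]]; g.append("r" if p[0]>p[1]+70 else "#" if p.sum()<300 else ".")
                else: g.append("?")
            out+=max(set(g),key=g.count)
        print(n,out)
    s=robot.state(); print("k",k.round(3),"q",s["qpos"].round(2),"t",round(s["clock"],2),"f",s["force"].round(1),s["gripper_force"],s["wrist_torque"].round(2))
    go(k,.038)
E
python3 -c "
from h import *
ring(save='pics/w3.png')"
```

```text
wrist ..........................................#####################################...##....................................
top ............#######.##########..............................rr.....................#...###..............................
scene .............................###############...........####........................##...................................
k 0.253 q [ 0.22  0.23 -0.75  0.6  -0.26 -2.26] t 3.63 f [-3.2  3.8  2.5] 50.54891109466553 [0.98 1.41 0.4 ]
d [0.0003 0.0001 0.001 ] w [-0.0006  0.001   0.0001] q [ 0.22  0.23 -0.75  0.6  -0.26 -2.26] t 3.6333[ WARN:0@0.437] global loadsave.cpp:1063 imwrite_ Unsupported depth image for selected encoder is fallbacked to CV_8U.
```

View pics/w3.png

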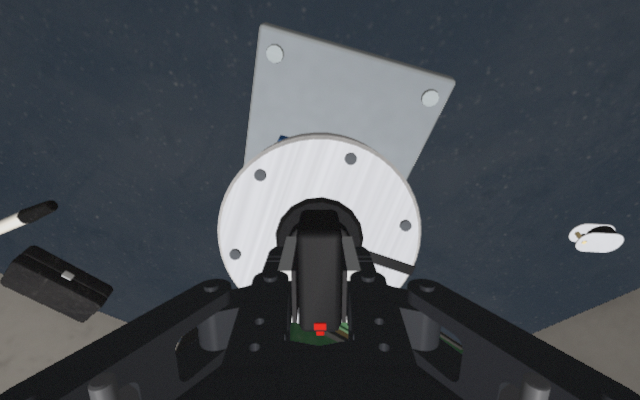

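The grip is firm at 50 N. The line shows at about +70° from the pointer in all three views, with the pull anticlockwise. I'll turn the knob anticlockwise, which is -wz.

Emit:
servo_tool(rows=[{"dx": 0, "dy": 0, "dz": 0, "wx": 0, "wy": 0, "wz": -0.13}, {"dx": 0, "dy": 0, "dz": 0, "wx": 0, "wy": 0, "wz": -0.26}, {"dx": 0, "dy": 0, "dz": 0, "wx": 0, "wy": 0, "wz": -0.39}, {"dx": 0, "dy": 0, "dz": 0, "wx": 0, "wy": 0, "wz": -0.52}, {"dx": 0, "dy": 0, "dz": 0, "wx": 0, "wy": 0, "wz": -0.65}])

```text
clock: 4.05
position: [0.5657, -0.0511, 0.1543]
eef_rot: [0.178, -0.29, 0.936, -0.09]
force: [-2.6, 2.4, 2.5]
width: 0.0173
gripper_force: 50.4
```

Emit:
servo_tool(rows=[{"dx": 0, "dy": 0, "dz": 0, "wx": 0, "wy": 0, "wz": 0}, {"dx": 0, "dy": 0, "dz": 0, "wx": 0, "wy": 0, "wz": 0}, {"dx": 0, "dy": 0, "dz": 0, "wx": 0, "wy": 0, "wz": 0}, {"dx": 0, "dy": 0, "dz": 0, "wx": 0, "wy": 0, "wz": 0}])

```text
clock: 4.38
position: [0.5657, -0.0511, 0.1543]
eef_rot: [0.178, -0.288, 0.937, -0.089]
force: [-3.0, 3.9, 2.7]
width: 0.0171
gripper_force: 50.7
```

```bash
python3 -c "
from h import *
ring(save='pics/w4.png')" 2>/dev/null
```

```text
wrist .........................................######################################.........................................
top ...###.........................#............................rr..............#####.......................................
scene ..................###....############.#r................rrr..................#..........................................
k 0.761 q [ 0.22  0.23 -0.75  0.6  -0.26 -1.75] t 4.53 f [-3.5  4.   3.5] 50.67258596420288 [0.94 1.38 0.41]
d [0.0002 0.0004 0.001 ] w [-0.0012  0.0004  0.    ] q [ 0.22  0.23 -0.75  0.6  -0.26 -1.75] t 4.5333
```

The line moved to about 51°, so the knob needs roughly 1.2 rad more.

Emit:
servo_tool(rows=[{"dx": 0, "dy": 0, "dz": 0, "wx": 0, "wy": 0, "wz": -0.13}, {"dx": 0, "dy": 0, "dz": 0, "wx": 0, "wy": 0, "wz": -0.26}, {"dx": 0, "dy": 0, "dz": 0, "wx": 0, "wy": 0, "wz": -0.39}, {"dx": 0, "dy": 0, "dz": 0, "wx": 0, "wy": 0, "wz": -0.52}, {"dx": 0, "dy": 0, "dz": 0, "wx": 0, "wy": 0, "wz": -0.65}])

```text
clock: 4.95
position: [0.5658, -0.0513, 0.1543]
eef_rot: [0.15, -0.516, 0.833, -0.132]
force: [-3.4, 2.7, 2.9]
width: 0.0173
gripper_force: 50.5
```

Emit:
servo_tool(rows=[{"dx": 0, "dy": 0, "dz": 0, "wx": 0, "wy": 0, "wz": -0.13}, {"dx": 0, "dy": 0, "dz": 0, "wx": 0, "wy": 0, "wz": -0.2}, {"dx": 0, "dy": 0, "dz": 0, "wx": 0, "wy": 0, "wz": -0.2}])

```text
clock: 5.2
position: [0.5658, -0.0513, 0.1543]
eef_rot: [0.139, -0.579, 0.791, -0.143]
force: [-3.2, 3.1, 2.0]
width: 0.0172
gripper_force: 50.6
```

Emit:
servo_tool(rows=[{"dx": 0, "dy": 0, "dz": 0, "wx": 0, "wy": 0, "wz": 0}, {"dx": 0, "dy": 0, "dz": 0, "wx": 0, "wy": 0, "wz": 0}, {"dx": 0, "dy": 0, "dz": 0, "wx": 0, "wy": 0, "wz": 0}, {"dx": 0, "dy": 0, "dz": 0, "wx": 0, "wy": 0, "wz": 0}, {"dx": 0, "dy": 0, "dz": 0, "wx": 0, "wy": 0, "wz": 0}])

```text
clock: 5.62
position: [0.5658, -0.0513, 0.1543]
eef_rot: [0.139, -0.579, 0.791, -0.143]
force: [-3.1, 2.4, 3.7]
width: 0.017
gripper_force: 50.5
```

```bash
python3 -c "
from h import *
ring(save='pics/w5.png')
a=robot.snapshot('scene')[155:245,265:365,::-1];b=robot.snapshot('top')[150:245,270:370,::-1]
a=cv2.resize(a,(400,360),interpolation=2);b=cv2.resize(b,(400,380),interpolation=2)
cv2.imwrite('pics/z5.png',np.hstack([np.vstack([a,a[:20]*0]),b]))" 2>/dev/null
```

```text
wrist ........................................########################################........................................
top .........................###......###.......................rr.#####..........................................#####.....
scene ...#######################...............................rr...........##................................................
k 1.429 q [ 0.22  0.23 -0.75  0.6  -0.26 -1.08] t 5.77 f [-2.6  3.   4.3] 50.551530718803406 [0.64 0.91 0.21]
d [-0.0002  0.0007  0.001 ] w [-0.0014 -0.0005  0.0005] q [ 0.22  0.23 -0.75  0.6  -0.26 -1.08] t 5.7667
```

View pics/z5.png

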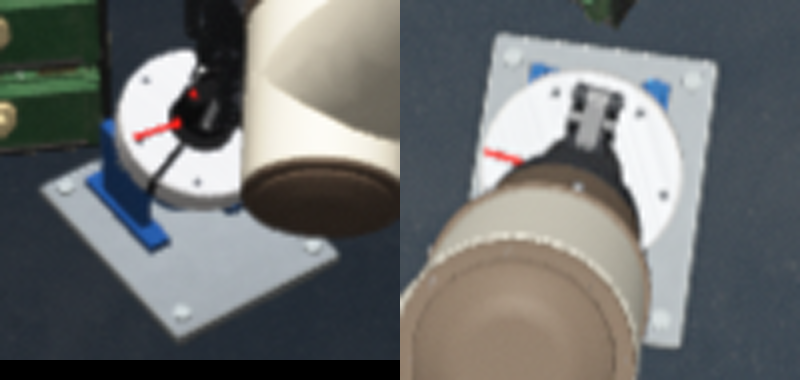

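The scene view shows the line (zoom 150,190 to 185,145) about 31° anticlockwise of the pointer (zoom 137,135), and the gap is still shrinking. I'll turn about 0.8 rad more.

Emit:
servo_tool(rows=[{"dx": 0, "dy": 0, "dz": 0, "wx": 0, "wy": 0, "wz": -0.13}, {"dx": 0, "dy": 0, "dz": 0, "wx": 0, "wy": 0, "wz": -0.26}, {"dx": 0, "dy": 0, "dz": 0, "wx": 0, "wy": 0, "wz": -0.39}, {"dx": 0, "dy": 0, "dz": 0, "wx": 0, "wy": 0, "wz": -0.52}, {"dx": 0, "dy": 0, "dz": 0, "wx": 0, "wy": 0, "wz": -0.65}])

```text
clock: 6.28
position: [0.566, -0.0513, 0.1544]
eef_rot: [-0.098, 0.761, -0.617, 0.173]
force: [-0.7, 2.2, 4.2]
width: 0.017
gripper_force: 50.5
```

Emit:
servo_tool(rows=[{"dx": 0, "dy": 0, "dz": 0, "wx": 0, "wy": 0, "wz": -0.13}, {"dx": 0, "dy": 0, "dz": 0, "wx": 0, "wy": 0, "wz": -0.26}, {"dx": 0, "dy": 0, "dz": 0, "wx": 0, "wy": 0, "wz": -0.36}, {"dx": 0, "dy": 0, "dz": 0, "wx": 0, "wy": 0, "wz": -0.36}])

```text
clock: 6.62
position: [0.5661, -0.0513, 0.1545]
eef_rot: [-0.073, 0.84, -0.505, 0.186]
force: [-0.8, 1.1, 3.2]
width: 0.0172
gripper_force: 50.6
```

Emit:
servo_tool(rows=[{"dx": 0, "dy": 0, "dz": 0, "wx": 0, "wy": 0, "wz": 0}, {"dx": 0, "dy": 0, "dz": 0, "wx": 0, "wy": 0, "wz": 0}, {"dx": 0, "dy": 0, "dz": 0, "wx": 0, "wy": 0, "wz": 0}, {"dx": 0, "dy": 0, "dz": 0, "wx": 0, "wy": 0, "wz": 0}, {"dx": 0, "dy": 0, "dz": 0, "wx": 0, "wy": 0, "wz": 0}])

```text
clock: 7.03
position: [0.5661, -0.0512, 0.1544]
eef_rot: [-0.073, 0.839, -0.506, 0.185]
force: [1.8, 1.0, 3.5]
width: 0.0174
gripper_force: 50.4
```

```bash
python3 -c "
from h import *
ring(save='pics/w6.png')
a=robot.snapshot('scene')[160:220,280:350,::-1];b=cv2.imread('pics/w6.png')[100:400,150:490]
a=cv2.resize(a,(420,360),interpolation=2);b=cv2.resize(b,(380,336))
cv2.imwrite('pics/z6.png',np.hstack([a,np.vstack([b,b[:24]*0])]))
k=knob();print(proj('scene',C+.008*N+.054*(np.cos(k)*U+np.sin(k)*V)),proj('scene',C+.056*(np.cos(k)*U+np.sin(k)*V)),proj('scene',C))" 2>/dev/null
```

```text
wrist .........................................#######################################........................................
top ..............................###...#.......########...........................................###......................
scene ############................................................rr................................................##########
k 2.223 q [ 0.22  0.23 -0.75  0.6  -0.26 -0.29] t 7.18 f [1.8 0.2 3.4] 50.3367555141449 [ 0.1  -0.07  0.  ]
d [-0.0008  0.0006  0.001 ] w [-0.0012 -0.0015  0.0003] q [ 0.22  0.23 -0.75  0.6  -0.26 -0.29] t 7.1833
[308.77630783 199.75843337] [307.87176131 201.70238017] [314.80573928 185.06550616]
```

View pics/z6.png

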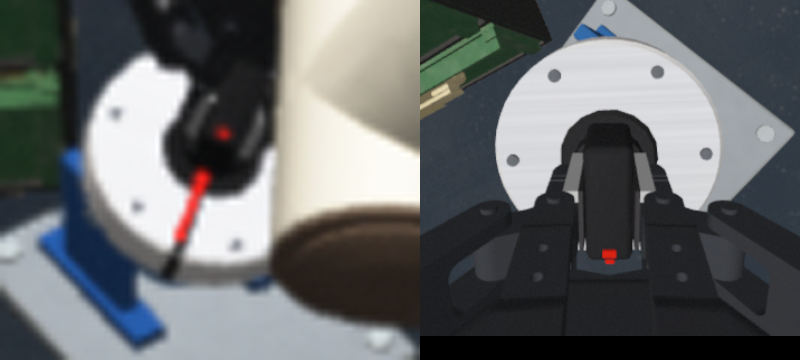

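Line and pointer look aligned: the pointer runs zoom (203,175)→(182,240), with the rim line continuing at (172,265). A quick sub-pixel check in the scene view follows.

```bash
python3 -c "
from h import *
def ang(u,v,h):
    q=plane('scene',(280+(u+.5)/6-.5,160+(v+.5)/6-.5),C+h*N,N)-C; return q@U,q@V
D=[ang(*d,0) for d in((116,113),(138,207),(237,245))]; D=np.array(D)
print(D,np.linalg.norm(D,axis=1))
# circle r=.047 centre from 60-deg spaced dots: c = d0 + d2 - d1 (hexagon)
c=D[0]+D[2]-D[1]; print('centre',c)
m=(D[1]+D[2])/2-c; print('line by dots',np.arctan2(m[1],m[0]))
for p,h in(((182,240),.008),((203,175),.008),((177,252),0)):
    q=np.array(ang(*p,h))-c; print(np.hypot(*q),np.arctan2(q[1],q[0]))
"
```

```text
[[ 0.03653903  0.02886901]
 [-0.00835397  0.04525881]
 [-0.04444415  0.01478932]] [0.04656738 0.04602335 0.04684023]
centre [ 0.00044885 -0.00160049]
line by dots 2.27468509294286
0.053715287770973855 2.260046653220828
0.01876123662219251 2.197266169620069
0.05579083427312158 2.2630255450267978
```

The pointer is at about 2.25 rad and the line at about 2.27 rad, an offset of about 0.02 rad, with the wrist torque near zero. I'm handing it in.

```bash
python3 -c "
from station import robot
print(robot.job_done())"
```

```text
the job is handed in; nothing more can be done
None
```

I turned the knob about 2 rad anticlockwise and handed the job in still holding it at about 50 N. The drum's line is within about 0.02 rad of the pointer, the pull is gone, and the hand-in gave no verdict.

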